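Put the drill-press set-up tools back in their fitted tray

ROBOT

A 6-joint arm with a two-finger parallel gripper is mounted at the origin on the work surface. World frame = base frame: x ahead of the robot, y to its left, z up, the work surface at z = 0. Lengths are in mm, angles in degrees, forces in N, time in s.
With the tool pointing down it reaches from about 350 to 850 mm from the base axis. Payload 8.1 kg.
Tool frame: the origin (TCP) lies on the centre line of the jaws, within the pads' length; the fingertips stand 19 mm ahead of it and the grasp point (between the pads) is the TCP; z points along the fingers, y is the line along which they close (so a half turn about z gives the same grasp; the last joint's range is limited). The gripper opens to 85 mm and grips with 20 to 120 N. Pads are 22 mm wide; open, the fingers measure 114 mm over their backs; the gripper's body (76 mm by 85 mm) begins 54 mm behind the grasp point. The pads swing forward as they close: fully open they stand 13 mm farther back than shut.
Start: joints at [66.727, 7.471, 85.268, -0, 87.261, -4.893], TCP at [189.174, 569.402, 250.292] pointing down, gripper open.
Joint ranges: [-169.43, 169.43], [-51.17, 129.36], [1.28, 143.12], [-76.62, 256.62], [0, 156.53], [-152.29, 152.29]. Speed limits (degrees/s): [136.94, 136.94, 159.86, 180, 180, 180].

INTERFACE

Orientations are given as [roll, pitch, yaw] about the fixed x, y, z axes, in that order (R = Rz(yaw) Ry(pitch) Rx(roll)).
In Python, from bench import r gives the robot as it stands. The module is installed in compiled form; this text tells all that it offers.
- The arm moves only by the tool servo_tool, never from a script. Its arguments are lists of equal length, an entry for each row: "fingers": the finger opening in m, from 0 to 0.0854; "linear": the shift along the tool's x, y, z in m, a list of three; "rotation": the turn, a rotation vector about the tool's x, y, z in degrees, a list of three. A call has 1 to 10 rows; each row is the pose to reach, as a shift and turn from the pose commanded when the call began, along the tool's axes at that moment; what a row does not reach only later rows make up. A row lasts 1/10 s, in which the tool goes at most 50 mm and 8.59 degrees, less where a joint would pass 70% of its speed; a pose out of reach is approached as far as the arm can. A call with a gripper value outside its range is refused whole. The fingers move at their own pace and stop on an object; "force" is the grip in N (left out, the last holds). Time passes only in rows, so rows that repeat a pose let the fingers close. It gives the time, the measured TCP pose, the force, the opening and the grip force at its end, in the units of the state.
- r.sense(): the state, without advancing time (a new reading comes with each control period).
- r.snapshot(name): name is "scene" or "top"; returns a dict with "frame" (420x560x3 uint8, red, green, blue), "fx", "fy", "cx", "cy" (pixels), "camera_from_world" (4x4, takes a point from world to camera coordinates). Camera axes: x right, y up, looking along -z (the intrinsics and any distortion apply to the point x, -y, -z); pixel columns grow to the right and rows downward; lengths in mm; the calibration is good to about 2 mm. A picture is of the moment at which its call begins. There is no depth.
- r.hand_in(): hands the job in; it is judged then, once.
The state is a dict: "time": time; "joint_pos": joint angles; "qd": joint speeds; "joint_efforts": joint torques, N m; "tool_pos": TCP position; "tcp_rot": TCP orientation; "ft_force": force on the tool from outside, world axes, zero at the start; "wrist_torque": the same for the moment, N m; "finger_gap": finger opening in mm; "grip_force": force on a finger pad.
Only numpy, scipy, OpenCV 4.12 (cv2) and the standard library are available. Lean on these libraries where they do the work, as an engineer would, in place of code of your own. Each camera call takes 0.05 s, during which the arm holds its last target. There are 200 camera calls.

TASK

Put the four steel set-up tools lying on the green mat (1-2-3 block, V-block, try square, screw jack) back in the wooden tray, each set down, not dropped, the way up it stands now and fully seated in the foam cut-out of its own shape. Leave the tape measure and the wood offcut where they lie.

Things in the scene. Friction and masses are not known exactly. Their poses are not given: they have to be found in the camera images.
- block: 1-2-3 block: plain steel cuboid with rows of round holes, 76 (x) x 51 (y) x 25 mm high, about 0.55 kg, lying flat on the green mat (3 mm thick). Origin: centre of its underside; z up. Grip it across y.
- vee: V-block: plain steel, 50 (x) x 40 (y) x 38 mm high, about 0.35 kg, with a 90 degree V groove 30 mm wide and 15 mm deep along x in its top. It stands on the mat, groove up. Origin: centre of its underside; z up. Grip its two upright sides across y.
- square: try square, plain steel, 0.16 kg, flat on the mat: an L of 65 (x) x 80 (y) mm. Origin: centre of that rectangle, level with the stock's underside; z up. Stock 18 mm high: x -32.5 to 32.5, y -40 to -20 mm; grip it across y at x -8, y -30, clear of the blade. Blade 3 mm thick, underside 7.5 mm up: x 18.5 to 32.5, from the stock to y 40 mm.
- jack: machinist's screw jack standing on the mat: plain steel, round, 56 mm high, about 0.24 kg; cylindrical body 35 mm across up to 26 mm height, then a cone, a dark collar and a small round cap. Origin: centre of its underside; z up along its axis. Grip the body.
- inlay_block: one of four black foam inlays, 115 x 115 x 14 mm, fixed in a low wooden tray (18 mm high, as are the inlay tops). Cut-out: the larger rectangle, 94 (x) x 69 (y) mm, centred; 5 mm deep, yellow floor 9 mm above the inlay's underside, 13 mm above the bench. Origin: centre of the underside, 4 mm above the bench; x, y along its sides, z up. The 1-2-3 block belongs here, long side along x.
- inlay_vee: one of four black foam inlays, 115 x 115 x 14 mm, fixed in a low wooden tray (18 mm high, as are the inlay tops). Cut-out: the smaller rectangle, 68 (x) x 58 (y) mm, centred; 5 mm deep, yellow floor 9 mm above the inlay's underside, 13 mm above the bench. Origin: centre of the underside, 4 mm above the bench; x, y along its sides, z up. The V-block belongs here, its length along x, groove up.
- inlay_square: one of four black foam inlays, 115 x 115 x 14 mm, fixed in a low wooden tray (18 mm high, as are the inlay tops). Cut-out: L, stock leg x -41.5 to 41.5, y -49 to -11 mm; blade leg x 9.5 to 41.5, y -11 to 49 mm; 5 mm deep, yellow floor 9 mm above the inlay's underside, 13 mm above the bench. Origin: centre of the underside, 4 mm above the bench; x, y along its sides, z up. For the square: axes as the inlay's, origin over the inlay's.
- inlay_jack: one of four black foam inlays, 115 x 115 x 14 mm, fixed in a low wooden tray (18 mm high, as are the inlay tops). Cut-out: round, 54 mm across, centred; 5 mm deep, yellow floor 9 mm above the inlay's underside, 13 mm above the bench. Origin: centre of the underside, 4 mm above the bench; x, y along its sides, z up. The screw jack belongs here, upright.
- tape_measure: bystander: black tape measure lying on its side on the mat, 62 x 50 mm (x, y), 30 mm high, 0.2 kg, loose. Origin: centre of its underside. Not to be shifted.
- offcut: bystander: pale wood offcut with one dark hole, 58 x 42 mm (x, y), 19 mm high, 0.03 kg, loose on the mat. Origin: centre of its underside. Not to be shifted.
There are look-alikes about, which are no part of the job. What is shaped like the vee but orange is not meant.

How it is judged (in metres and radians):
At the end, for the whole second after the job is handed in: Each of the four tools lies on the floor of its own cut-out (underside less than 2.5 mm above it), within 12 mm of centre along each side of the inlay, upright within 0.08 rad, the square also turned to match its L within 0.35 rad; all are released and at rest (x of block in the frame of inlay_block between -0.012 and 0.012 m and y of block in the frame of inlay_block between -0.012 and 0.012 m and z of block in the frame of inlay_block below 0.0115 m and angle between each of block, vee, square, jack's own z axis and vertical below 0.08 rad and linear speed of each of block, vee, square, jack below 0.02 m/s and x of vee in the frame of inlay_vee between -0.012 and 0.012 m and y of vee in the frame of inlay_vee between -0.012 and 0.012 m and z of vee in the frame of inlay_vee below 0.0115 m and x of square in the frame of inlay_square between -0.012 and 0.012 m and y of square in the frame of inlay_square between -0.012 and 0.012 m and z of square in the frame of inlay_square below 0.0115 m and x of jack in the frame of inlay_jack between -0.012 and 0.012 m and y of jack in the frame of inlay_jack between -0.012 and 0.012 m and z of jack in the frame of inlay_jack below 0.0115 m and angle between the x axis of square and the x axis of inlay_square, either way round below 0.35 rad); the robot touches nothing.
It fails at once if the tape measure is shifted by more than 30 mm (distance of tape_measure from where it was at the start of the episode above 0.03 m).
It fails at once if the offcut is shifted by more than 30 mm (distance of offcut from where it was at the start of the episode above 0.03 m).
It fails at once if a tool is let go in the air, its underside more than 25 mm above the floor of its cut-out ((contact force between block and anything else below 0.01 N and z of block in the frame of inlay_block above 0.034 m) or (contact force between vee and anything else below 0.01 N and z of vee in the frame of inlay_vee above 0.034 m) or (contact force between square and anything else below 0.01 N and z of square in the frame of inlay_square above 0.034 m) or (contact force between jack and anything else below 0.01 N and z of jack in the frame of inlay_jack above 0.034 m)).
It also fails if it takes over 120 s, if anything falls off the work surface, if the arm or the gripper's body presses on something with over 40 N, if the wrist force passes 120 N, or if a joint passes its speed limit or range.

## Working session

There is one attempt and no reset: what is moved stays moved. The work goes in short steps, Python scripts to look and compute and a tool call to move; the robot and the scene stay as the last step left them, time stands still between calls to the robot, and variables do not carry over. Pictures are saved under pics/ and viewed, at most 20 in all, crops included, and the job is handed in when it is done.

Besides the shell and the picture viewer there is one more tool, called after "Request:" as a command line: name --argument value ..., lists and objects as JSON in quotes. servo_tool: Moves the arm, as the interface text tells. Its arguments: {"type":"object","properties":{"fingers":{"type":"array","items":{"type":"number"}},"linear":{"type":"array","items":{"type":"array","items":{"type":"number"}}},"rotation":{"type":"array","items":{"type":"array","items":{"type":"number"}}},"force":{"type":"number"}},"required":["fingers","linear","rotation"]}

```bash
mkdir -p pics && python3 - <<'E'
from bench import r
import cv2,pickle
s=r.sense();print(s)
for n in("scene","top"):
    p=r.snapshot(n);pickle.dump(p,open(n+"0.pkl","wb"))
    print(n,p["fx"],p["fy"],p["cx"],p["cy"],p["camera_from_world"].round(4).tolist(),[k for k in p])
    cv2.imwrite(f"pics/{n}0.png",cv2.resize(p["frame"][...,::-1],(800,600),interpolation=cv2.INTER_CUBIC))
E
```

```text
{'time': 0.0, 'joint_pos': array([ 6.67275322e+01,  7.51470145e+00,  8.53297970e+01,  2.12381128e-04,
        8.72624221e+01, -4.89185016e+00]), 'qd': array([ 0.10071385, -0.13077855, -0.00633971,  0.11402516, -0.06914112,
       -0.07448633]), 'joint_efforts': array([ 6.95152157e-04, -5.69392741e+01, -5.00551128e+01, -1.33767917e-04,
        1.46391938e-02, -1.87693496e-05]), 'tool_pos': array([188.95521052, 568.91941658, 249.24368838]), 'tcp_rot': array([-1.79893487e+02, -9.32900980e-03,  1.61619363e+02]), 'ft_force': array([-0.33688469, -0.41989793,  0.63884117]), 'wrist_torque': array([-0.05259743, -0.00518039,  0.02106419]), 'grip_force': 0.0, 'finger_gap': 85.35951200276207}
scene 400.93581422197775 400.93581422197775 288.8033188102888 209.7498077891176 [[-0.6138, 0.7893, -0.0184, 263.0962], [-0.6103, -0.4596, 0.6452, 320.4392], [0.5008, 0.4072, 0.7638, -1324.8704], [0.0, 0.0, 0.0, 1.0]] ['frame', 'fx', 'fy', 'cx', 'cy', 'camera_from_world']
top 529.6720549902166 529.6720549902166 289.5592166201075 211.7136190125715 [[0.0268, -0.9992, 0.0303, 41.9298], [0.9798, 0.0323, 0.1976, -546.2901], [-0.1984, 0.0244, 0.9798, -1308.0497], [0.0, 0.0, 0.0, 1.0]] ['frame', 'fx', 'fy', 'cx', 'cy', 'camera_from_world']
```

View pics/scene0.png

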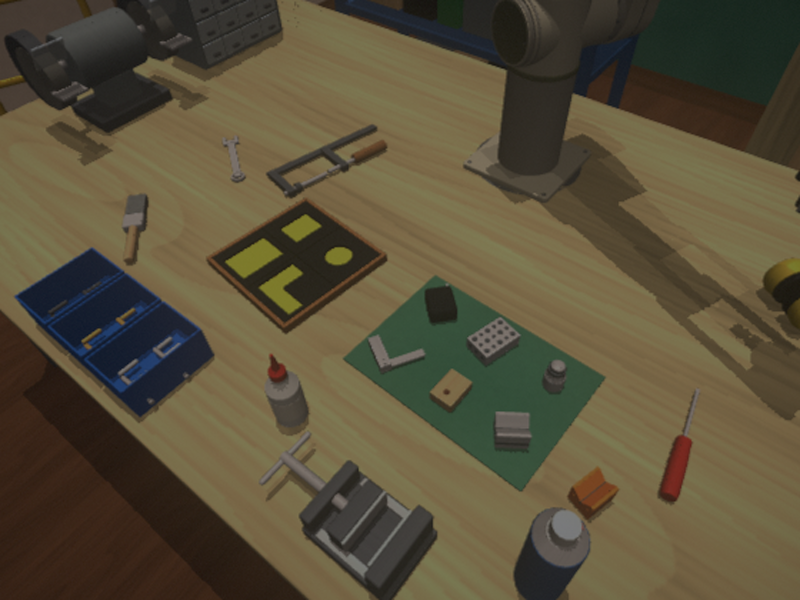

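View pics/top0.png

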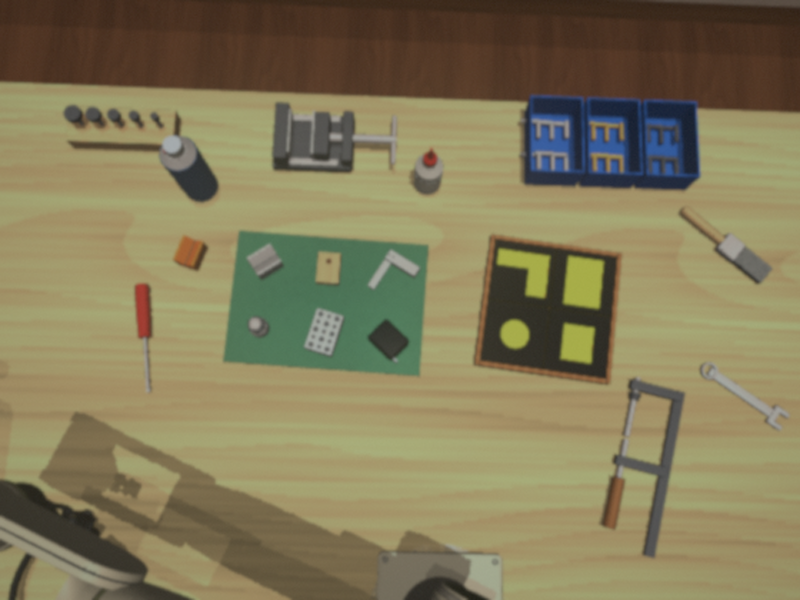

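The top view shows the mat at about x 225–428, y 232–375 (800×600 px). On it are the vee at (265,260), offcut (328,268), square (393,268), jack (258,326), block (324,332) and tape (388,340). The tray spans x 476–620, with cut-outs for the L (528,270), block (584,282), jack (515,334) and vee (578,343). The orange look-alike is off the mat at (190,252).

```bash
cat > h.py <<'E'
import numpy as np,cv2,pickle
def cam(p):
    M=p["camera_from_world"];R=M[:3,:3];return R,-R.T@M[:3,3]
def ray(p,uv):
    uv=np.atleast_2d(uv).astype(float);R,C=cam(p)
    d=np.c_[(uv[:,0]-p["cx"])/p["fx"],-(uv[:,1]-p["cy"])/p["fy"],-np.ones(len(uv))]
    return C,d@R
def onz(p,uv,z):
    C,d=ray(p,uv);return C+d*((z-C[2])/d[:,2])[:,None]
def proj(p,X):
    X=np.atleast_2d(X);M=p["camera_from_world"];c=X@M[:3,:3].T+M[:3,3]
    return np.c_[p["cx"]-p["fx"]*c[:,0]/c[:,2],p["cy"]+p["fy"]*c[:,1]/c[:,2]]
def tri(p,a,q,b):
    C1,d1=ray(p,a);C2,d2=ray(q,b);out=[]
    for u,v in zip(d1,d2):
        u=u/np.linalg.norm(u);v=v/np.linalg.norm(v)
        s=np.linalg.lstsq(np.c_[u,-v],C2-C1,rcond=None)[0]
        A,B=C1+s[0]*u,C2+s[1]*v;out.append([*((A+B)/2),np.linalg.norm(A-B)])
    return np.array(out)
def masks(p):
    h=cv2.cvtColor(p["frame"],cv2.COLOR_RGB2HSV);H,S,V=cv2.split(h)
    y=((H>22)&(H<36)&(S>140)&(V>90)).astype(np.uint8)
    g=((H>60)&(H<90)&(S>70)).astype(np.uint8)
    return h,y,g
def comps(m,amin):
    n,l,s,c=cv2.connectedComponentsWithStats(m.astype(np.uint8),connectivity=4)
    return [(s[i],c[i],(l==i).astype(np.uint8)) for i in range(1,n) if s[i,4]>=amin]
def rect(m,k=None):
    return cv2.minAreaRect(np.vstack(cv2.findContours(m,cv2.RETR_EXTERNAL,cv2.CHAIN_APPROX_NONE)[0]))
E
python3 - <<'E'
from h import *
P={n:pickle.load(open(n+"0.pkl","rb")) for n in("scene","top")}
for n,p in P.items():
    h,y,g=masks(p);print(n,"C",cam(p)[1].round(0))
    for s,c,m in comps(y,60):
        b=np.array(s[:4])
        print(" yel",s.tolist(),c.round(1),onz(p,c,13)[0].round(1))
    big=max(comps(g,500),key=lambda t:t[0][4]);s=big[0]
    hull=cv2.convexHull(np.argwhere(big[2])[:,::-1].astype(np.int32))
    mat=cv2.fillPoly(np.zeros_like(y),[hull],1)
    mat=cv2.erode(mat,np.ones((5,5)))
    print(" mat",s.tolist())
    for s,c,m in comps(mat&(1-g),20):
        print(" obj",s.tolist(),c.round(1),onz(p,c,3)[0].round(0),cv2.mean(h,m)[:3])
def crop(n,x0,y0,w,hh,k):
    return cv2.resize(P[n]["frame"][y0:y0+hh,x0:x0+w,::-1],(w*k,hh*k),interpolation=cv2.INTER_CUBIC)
cv2.imwrite("pics/tmat.png",cv2.convertScaleAbs(crop("top",155,160,148,105,5),alpha=1.5))
cv2.imwrite("pics/smat.png",cv2.convertScaleAbs(crop("scene",240,190,184,150,4),alpha=1.5))
E
```

```text
scene C [1020.  479.  810.]
 yel [197, 150, 28, 19, 271] [210.4 159. ] [ 482.7 -248.8   13. ]
 yel [158, 167, 39, 27, 529] [176.9 180.1] [ 600.5 -262.4   13. ]
 yel [228, 173, 18, 12, 175] [236.6 178.6] [ 495.8 -132.3   13. ]
 yel [548, 181, 12, 11, 95] [554.5 185.3] [ -1.7 574.2  13. ]
 yel [182, 185, 30, 35, 471] [197.5 201.9] [ 622.8 -156.7   13. ]
 mat [242, 194, 179, 149, 9570]
 obj [297, 200, 23, 28, 529] [308.  213.5] [471.  97.   3.] (30.23629489603025, 62.99810964083176, 39.648393194707)
 obj [326, 223, 39, 34, 800] [344.7 238.7] [482. 217.   3.] (21.1475, 32.655, 89.68875)
 obj [257, 234, 42, 29, 483] [274.2 249. ] [612.  97.   3.] (25.763975155279503, 38.368530020703936, 97.22153209109732)
 obj [379, 251, 19, 25, 352] [388.1 263.4] [481. 337.   3.] (27.133522727272727, 38.15625, 69.95454545454545)
 obj [300, 258, 32, 31, 586] [315.1 273. ] [606. 216.   3.] (22.68259385665529, 100.69283276450513, 101.89078498293516)
 obj [345, 288, 28, 29, 730] [358.1 301.6] [608. 333.   3.] (23.916438356164385, 36.52739726027397, 83.11643835616438)
top C [ 275.   91. 1388.]
 yel [349, 175,
[... 296 characters left out ...]
27, 27, 452] [185.  182.4] [626. 339.   3.] (33.900442477876105, 30.38716814159292, 124.48230088495575)
 obj [257, 174, 38, 30, 463] [274.9 187. ] [622.  98.   3.] (46.704103671706264, 26.53563714902808, 144.43628509719224)
 obj [220, 175, 20, 26, 465] [229.4 187.2] [617. 220.   3.] (30.12258064516129, 82.69677419354839, 145.05591397849463)
 obj [212, 215, 29, 35, 713] [226.4 232.1] [495. 222.   3.] (53.298737727910236, 18.723702664796633, 145.04347826086956)
 obj [173, 221, 16, 16, 208] [180.3 228.3] [501. 344.   3.] (36.61538461538462, 31.03846153846154, 111.82692307692308)
 obj [258, 224, 28, 31, 472] [271.9 238.2] [482. 102.   3.] (41.91313559322034, 38.94491525423729, 62.40042372881356)
```

View pics/tmat.png

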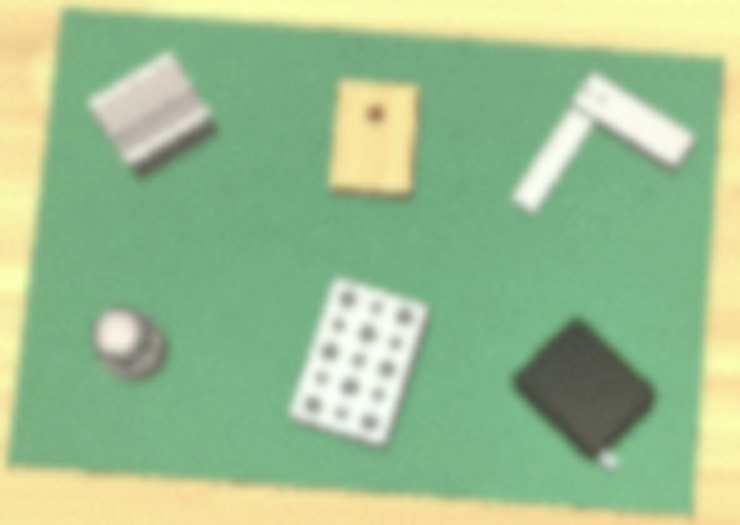

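View pics/smat.png

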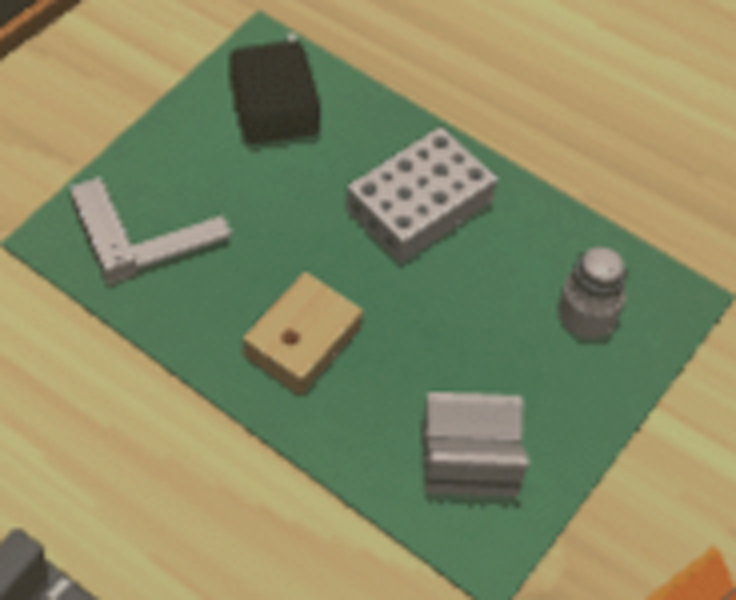

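The crops show all four tools clearly. I read the face corners from them (block top at 335,278 / 428,304 / 385,445 / 290,412 in the top crop) and triangulate across both views.

```bash
python3 - <<'E'
from h import *
P={n:pickle.load(open(n+"0.pkl","rb")) for n in("scene","top")};T,S=P["top"],P["scene"]
ft=lambda a:(np.array(a,float)+.5)/5-.5+[155,160]
fs=lambda a:(np.array(a,float)+.5)/4-.5+[240,190]
D={"block":([(335,278),(428,304),(385,445),(290,412)],[(402,245),(348,188),(438,128),(497,182)]),
"vee":([(90,100),(170,52),(213,115),(128,165)],[(527,458),(428,452),(428,393),(522,393)]),
"square":([(592,72),(694,138),(678,168),(513,203),(533,213)],[(112,272),(72,187),(98,180),(231,233),(222,217)]),
"jackcap":([(118,333)],[(603,260)])}
for k,(a,b) in D.items():
    x=tri(T,ft(a),S,fs(b));print(k,x.round(1).tolist(),"mean",x.mean(0).round(1))
    if k in("block","vee"):
        for i,j in((0,1),(1,2),(2,3),(3,0)):
            d=x[j]-x[i];print("  edge",np.hypot(*d[:2]).round(1),np.degrees(np.arctan2(d[1],d[0])).round(1))
yt={k:None for k in "square block jack vee".split()}
ys=sorted(comps(masks(T)[1],60),key=lambda t:t[0][0])
for k,(s,c,m) in zip(["square","jack","vee","block"],ys):
    (u,v),w,a=rect(m);bx=onz(T,cv2.boxPoints(((u,v),w,a)),13)
    print(k,"top rect centre",bx.mean(0).round(1),[(np.hypot(*d[:2]).round(0),np.degrees(np.arctan2(d[1],d[0])).round(1)) for d in (bx[1]-bx[0],bx[2]-bx[1])])
for k,a,b in(("vee",(404.,239.7),(210.4,159.)),("block",(408.2,197.1),(176.9,180.1)),("jack",(360.3,233.2),(236.6,178.6)),("square",(370.1,188.),(197.5,201.9))):
    print(k,"place tri",tri(T,[a],S,[b]).round(1))
E
```

```text
block [[534.8, 235.0, 27.3, 1.1], [521.7, 186.6, 29.9, 2.8], [448.0, 204.8, 27.5, 1.2], [463.1, 255.1, 28.6, 2.8]] mean [491.9 220.4  28.3   2. ]
  edge 50.2 -105.1
  edge 75.9 166.1
  edge 52.5 73.3
  edge 74.4 -15.7
vee [[620.5, 365.0, 48.3, 2.3], [648.1, 324.0, 48.8, 0.5], [616.1, 302.3, 41.8, 3.0], [587.4, 343.4, 45.2, 1.8]] mean [618.  333.7  46.    1.9]
  edge 49.5 -56.0
  edge 38.7 -145.8
  edge 50.2 125.0
  edge 39.5 33.1
square [[650.8, 106.8, 21.9, 5.8], [617.4, 49.8, 22.3, 1.9], [601.8, 57.5, 18.9, 1.2], [581.0, 144.4, 13.7, 0.9], [575.7, 133.5, 15.0, 0.9]] mean [605.3  98.4  18.4   2.1]
jackcap [[496.6, 339.6, 60.4, 1.4]] mean [496.6 339.6  60.4   1.4]
square top rect centre [ 617.2 -144.    13. ] [(np.float64(81.0), np.float64(-6.9)), (np.float64(97.0), np.float64(-95.7))]
jack top rect centre [ 502.  -130.3   13. ] [(np.float64(48.0), np.float64(-88.2)), (np.float64(48.0), np.float64(179.8))]
vee top rect centre [ 487.7 -246.8   13. ] [(np.float64(67.0), np.float64(-7.7)), (np.float64(56.0), np.float64(-95.4))]
block top rect centre [ 604.1 -260.1   13. ] [(np.float64(94.0), np.float64(-6.9)), (np.float64(68.0), np.float64(-94.5))]
vee place tri [[ 486.4 -244.9   18.2    1.7]]
block place tri [[ 6.026e+02 -2.591e+02  1.670e+01  2.000e-01]]
jack place tri [[ 499.8 -129.3   18.4    2.2]]
square place tri [[ 624.  -156.3   14.8    2.1]]
```

Everything checks out:

| Item | Position / yaw | Measured | Expected |
|---|---|---|---|
| Block | (492,220), yaw −15° | top z 28.3 | 28 |
| Vee | (619,334), yaw −55.5° | top z 46, noisy | 41 |
| Jack | (497,340) | top z 60 | 59 |
| Square | (599,97), yaw about 60° | stock top z ~21 | 21 |
| Tray | yaw −6.9° | places 115–117 mm apart | 115 |

I'll go above the block first.

```bash
cat > go.py <<'E'
import sys,numpy as np
def go(f,t):
    a=np.radians(f[3]);d=np.array(t[:3])-np.array(f[:3]);c,s=np.cos(a),np.sin(a)
    print("linear",((np.array([c*d[0]+s*d[1],s*d[0]-c*d[1],-d[2]]))/1000).round(4).tolist(),"rotz",round(-(t[3]-f[3]),2),"rows>=",round(max(np.linalg.norm(d)/50,abs(t[3]-f[3])/8.59),1))
if __name__=="__main__":
    v=[[float(x) for x in a.split(",")] for a in sys.argv[1:]]
    for f,t in zip(v,v[1:]): go(f,t)
E
python3 go.py 189.2,569.4,250.3,161.6 492,220,100,164.7; python3 go.py  492,220,100,164.7 603.5,-260,130,173.1
python3 - <<'E'
from h import *
T=pickle.load(open("top0.pkl","rb"))
ft=lambda a:(np.array(a,float)+.5)/5-.5+[155,160]
print(onz(T,ft([(592,72),(694,138),(678,168)]),21).round(1).tolist(),onz(T,ft([(513,203),(533,213)]),13.5).round(1).tolist())
E
```

```text
linear [-0.3976, -0.236, 0.1503] rotz -3.1 rows>= 9.7
linear [-0.2342, -0.4336, -0.03] rotz -8.4 rows>= 9.9
[[652.7, 104.4, 21.0], [618.3, 49.0, 21.0], [601.6, 57.0, 21.0]] [[581.3, 144.0, 13.5], [576.2, 133.2, 13.5]]
```

Request:
servo_tool --fingers '[0.07,0.07,0.07,0.07,0.07,0.07,0.07,0.07,0.07,0.07]' --linear '[[-0.3976,-0.236,0.1503],[-0.3976,-0.236,0.1503],[-0.3976,-0.236,0.1503],[-0.3976,-0.236,0.1503],[-0.3976,-0.236,0.1503],[-0.3976,-0.236,0.1503],[-0.3976,-0.236,0.1503],[-0.3976,-0.236,0.1503],[-0.3976,-0.236,0.1503],[-0.3976,-0.236,0.1503]]' --rotation '[[0,0,-3.1],[0,0,-3.1],[0,0,-3.1],[0,0,-3.1],[0,0,-3.1],[0,0,-3.1],[0,0,-3.1],[0,0,-3.1],[0,0,-3.1],[0,0,-3.1]]' --force 60

```text
time: 1.1
tool_pos: [492.9, 217.4, 98.6]
tcp_rot: [-179.9, -0.0, 164.6]
ft_force: [-0.3, 1.0, -0.0]
finger_gap: 70.0
grip_force: 0.0
```

Request:
servo_tool --fingers '[0.07,0.07,0.07,0.07]' --linear '[[0,0,0],[0,0,0.03],[0,0,0.055],[0,0,0.055]]' --rotation '[[0,0,0],[0,0,0],[0,0,0],[0,0,0]]'

```text
time: 1.5
tool_pos: [488.5, 219.3, 41.1]
tcp_rot: [-179.8, -0.4, 164.7]
ft_force: [-0.9, 0.0, -0.1]
finger_gap: 69.7
grip_force: 0.0
```

```bash
python3 - <<'E'
from h import *
from bench import r
s=r.sense();print(s["tool_pos"],s["tcp_rot"],s["ft_force"])
a=[]
for n,(x,y,w,h,k) in dict(top=(190,190,80,75,8),scene=(290,170,100,100,6)).items():
    p=r.snapshot(n);pickle.dump(p,open(n+"1.pkl","wb"))
    a.append(cv2.convertScaleAbs(cv2.resize(p["frame"][y:y+h,x:x+w,::-1],None,fx=600/h*.66,fy=600/h*.66,interpolation=cv2.INTER_CUBIC),alpha=1.6))
a=[i[:390] for i in a];cv2.imwrite("pics/g1.png",np.hstack([i[:min(len(j) for j in a)] for i in a])[:, :800])
E
```

```text
[488.48236045 219.31590838  41.05817281] [-179.76772384   -0.36904805  164.72180507] [-0.87906678  0.01441554 -0.14697783]
```

View pics/g1.png

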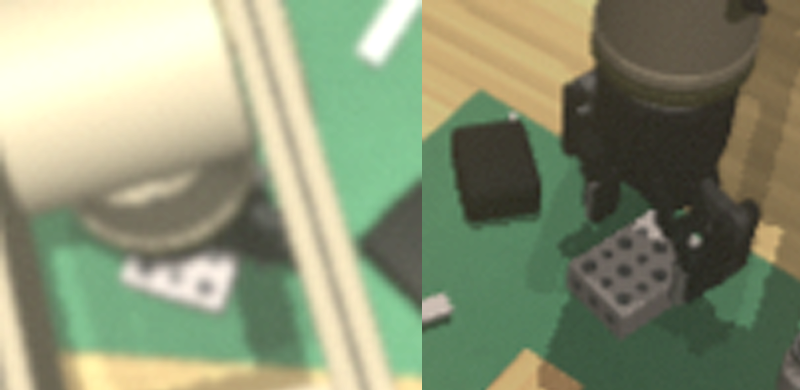

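The gripper straddles the block, one finger on each long side, with its centre roughly mid-block. I'll let it settle and then lower.

Request:
servo_tool --fingers '[0.07,0.07,0.07]' --linear '[[0,0,0],[0,0,0.009],[0,0,0.009]]' --rotation '[[0,0,0],[0,0,0],[0,0,0]]'

```text
time: 1.9
tool_pos: [492.0, 220.2, 35.9]
tcp_rot: [180.0, 0.0, 164.7]
ft_force: [-0.4, -1.0, -0.2]
finger_gap: 70.1
grip_force: 0.0
```

Request:
servo_tool --fingers '[0.07,0.07,0.04,0.04,0.04,0.04,0.04,0.04]' --linear '[[0,0,0.007],[0,0,0.007],[0,0,0.007],[0,0,0.007],[0,0,0.007],[0,0,0.007],[0,0,0.007],[0,0,0.007]]' --rotation '[[0,0,0],[0,0,0],[0,0,0],[0,0,0],[0,0,0],[0,0,0],[0,0,0],[0,0,0]]' --force 80

```text
time: 2.7
tool_pos: [492.3, 220.1, 29.4]
tcp_rot: [180.0, 0.0, 164.7]
ft_force: [-1.7, -0.6, 6.0]
finger_gap: 49.1
grip_force: 84.6
```

Request:
servo_tool --fingers '[0.04,0.04,0.04,0.04,0.04,0.04]' --linear '[[0,0,0],[0,0,-0.01],[0,0,-0.05],[0,0,-0.1],[0,0,-0.1],[0,0,-0.1]]' --rotation '[[0,0,0],[0,0,0],[0,0,0],[0,0,0],[0,0,0],[0,0,0]]'

```text
time: 3.3
tool_pos: [492.9, 220.4, 130.6]
tcp_rot: [179.9, 0.1, 164.7]
ft_force: [0.4, -1.0, -4.9]
finger_gap: 49.1
grip_force: 85.5
```

```bash
python3 go.py  492,220,129,164.7 603.5,-260,129,173.1; python3 - <<'E'
from h import *
from bench import r
print(r.sense()["tool_pos"])
p=r.snapshot("scene");pickle.dump(p,open("scene2.pkl","wb"))
q=proj(p,[[492,220,129]])[0].astype(int);print(q)
x,y=max(q[0]-60,0),max(q[1]-50,0)
cv2.imwrite("pics/g2.png",cv2.convertScaleAbs(cv2.resize(p["frame"][y:y+100,x:x+120,::-1],None,fx=6,fy=6,interpolation=cv2.INTER_CUBIC),alpha=2))
E
```

```text
linear [-0.2342, -0.4336, -0.0] rotz -8.4 rows>= 9.9
[492.92153627 220.43530255 130.57672903]
[348 208]
```

View pics/g2.png

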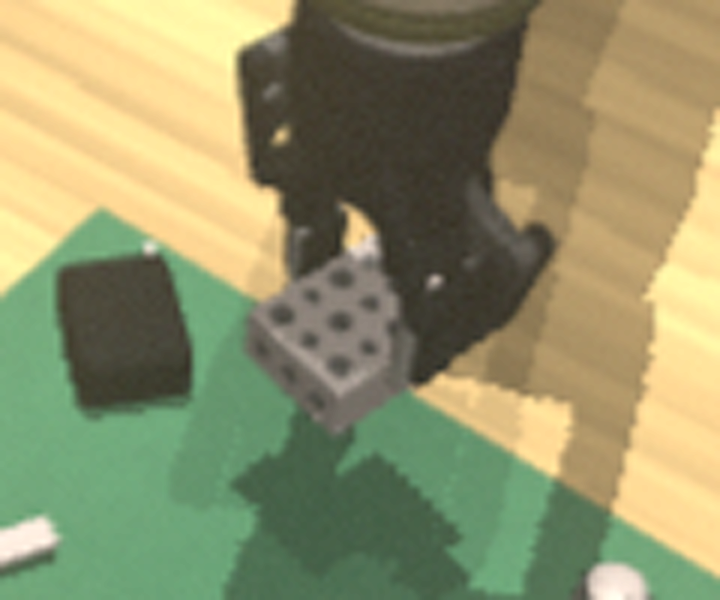

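The block is held level and clear of the mat. The wrist reads −4.9 N, which matches 0.55 kg. Next it goes to the tray.

Request:
servo_tool --fingers '[0.04,0.04,0.04,0.04,0.04,0.04,0.04,0.04,0.04,0.04]' --linear '[[-0.02,-0.037,0],[-0.045,-0.083,0],[-0.07,-0.13,0],[-0.095,-0.176,0],[-0.12,-0.222,0],[-0.145,-0.268,0],[-0.17,-0.315,0],[-0.195,-0.361,0],[-0.217,-0.402,0],[-0.2342,-0.4336,0]]' --rotation '[[0,0,-1],[0,0,-2],[0,0,-3],[0,0,-4],[0,0,-5],[0,0,-6],[0,0,-7],[0,0,-8.4],[0,0,-8.4],[0,0,-8.4]]'

```text
time: 4.35
tool_pos: [601.8, -260.3, 125.4]
tcp_rot: [179.9, -0.3, 173.1]
ft_force: [1.5, -0.2, -3.9]
finger_gap: 48.7
grip_force: 85.6
```

Request:
servo_tool --fingers '[0.04,0.04,0.04,0.04,0.04,0.04]' --linear '[[0,0,0],[0,0,0],[0,0,0.04],[0,0,0.07],[0,0,0.08],[0,0,0.08]]' --rotation '[[0,0,0],[0,0,0],[0,0,0],[0,0,0],[0,0,0],[0,0,0]]'

```text
time: 4.95
tool_pos: [601.1, -256.8, 45.5]
tcp_rot: [179.9, -0.4, 173.2]
ft_force: [-0.7, -0.5, -4.3]
finger_gap: 49.0
grip_force: 85.7
```

```bash
cat > look.py <<'E'
# look.py name x y z : side-by-side close crops of both views
import sys
from h import *
from bench import r
def look(name,X):
    s=r.sense();print(s["time"],s["tool_pos"].round(1),s["tcp_rot"].round(1),s["ft_force"].round(1));o=[]
    for n in("top","scene"):
        p=r.snapshot(n);pickle.dump(p,open(f"{n}_{name}.pkl","wb"))
        q=proj(p,[X])[0].astype(int);x,y=max(q[0]-35,0),max(q[1]-35,0);print(n,"origin",x,y)
        o.append(cv2.convertScaleAbs(cv2.resize(p["frame"][y:y+70,x:x+70,::-1],(399,399),interpolation=cv2.INTER_CUBIC),alpha=1.8))
    cv2.imwrite(f"pics/{name}.png",np.hstack(o))
if __name__=="__main__": look(sys.argv[1],[float(v) for v in sys.argv[2:5]])
E
python3 look.py g3 603 -260 20
```

```text
4.95 [ 601.1 -256.8   45.5] [179.9  -0.4 173.2] [-0.7 -0.5 -4.3]
top origin 373 161
scene origin 141 144
```

View pics/g3.png

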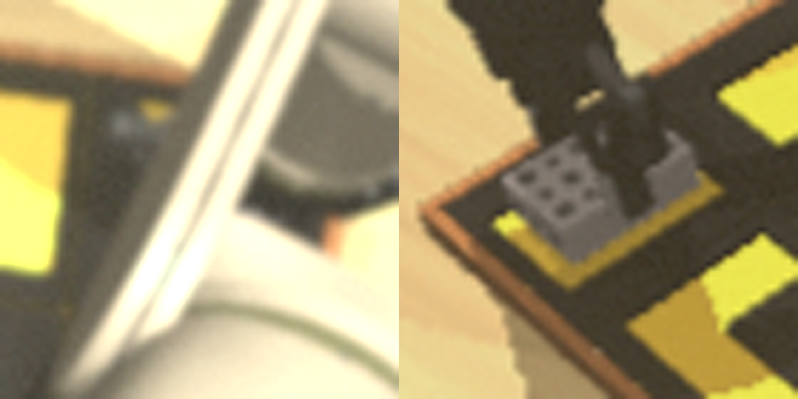

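In the scene view the block hovers inside its yellow cut-out with margin all round, and the fingertip sits a few mm above the block's underside. I'll lower it slowly.

Request:
servo_tool --fingers '[0.04,0.04,0.04,0.04,0.04,0.04]' --linear '[[0,0,0],[0,0,0.004],[0,0,0.007],[0,0,0.008],[0,0,0.009],[0,0,0.009]]' --rotation '[[0,0,0],[0,0,0],[0,0,0],[0,0,0],[0,0,0],[0,0,0]]'

```text
time: 5.65
tool_pos: [603.4, -259.1, 39.7]
tcp_rot: [180.0, -0.0, 173.1]
ft_force: [0.5, -0.5, -4.8]
finger_gap: 49.1
grip_force: 85.9
```

Request:
servo_tool --fingers '[0.04,0.04,0.04]' --linear '[[0,0,0.001],[0,0,0.0015],[0,0,0.0015]]' --rotation '[[0,0,0],[0,0,0],[0,0,0]]'

```text
time: 5.95
tool_pos: [603.6, -259.3, 39.5]
tcp_rot: [-180.0, -0.0, 173.1]
ft_force: [-4.9, 3.2, 4.3]
finger_gap: 49.1
grip_force: 87.0
```

Contact felt. Release and go up.

Request:
servo_tool --fingers '[0.06,0.06,0.06,0.06,0.06,0.06,0.06,0.06]' --linear '[[0,0,0],[0,0,0],[0,0,0],[0,0,-0.015],[0,0,-0.06],[0,0,-0.0815],[0,0,-0.0815],[0,0,-0.0815]]' --rotation '[[0,0,0],[0,0,0],[0,0,0],[0,0,0],[0,0,0],[0,0,0],[0,0,0],[0,0,0]]'

```text
time: 6.75
tool_pos: [604.4, -259.6, 121.9]
tcp_rot: [-179.9, 0.2, 173.1]
ft_force: [-1.2, -0.3, -0.4]
finger_gap: 60.3
grip_force: 0.0
```

```bash
python3 go.py 603.5,-260,120,173.1 619,334,120,124.5 619,334,32,124.5 487.5,-246.5,120,173.1; python3 go.py 619,334,130,124.5 487.5,-246.5,130,173.1
```

```text
linear [0.056, 0.5916, -0.0] rotz 48.6 rows>= 11.9
linear [0.0, 0.0, 0.088] rotz -0.0 rows>= 1.8
linear [-0.4039, -0.4372, -0.088] rotz -48.6 rows>= 12.0
linear [-0.4039, -0.4372, -0.0] rotz -48.6 rows>= 11.9
```

Request:
servo_tool --fingers '[0.06,0.06,0.06,0.06,0.06,0.06,0.06]' --linear '[[0.028,0.2958,0],[0.028,0.2958,0],[0.028,0.2958,0],[0.028,0.2958,0],[0.028,0.2958,0],[0.028,0.2958,0],[0.028,0.2958,0]]' --rotation '[[0,0,0],[0,0,0],[0,0,0],[0,0,0],[0,0,0],[0,0,0],[0,0,0]]'

```text
time: 7.45
tool_pos: [609.7, 43.8, 118.5]
tcp_rot: [179.9, -0.2, 173.4]
ft_force: [-0.0, -1.3, 0.5]
finger_gap: 59.8
grip_force: 0.0
```

Request:
servo_tool --fingers '[0.06,0.06,0.06,0.06,0.06,0.06,0.06,0.06]' --linear '[[0.028,0.2958,0],[0.028,0.2958,0],[0.028,0.2958,0],[0.028,0.2958,0],[0.028,0.2958,0],[0.028,0.2958,0],[0.028,0.2958,0],[0.028,0.2958,0]]' --rotation '[[0,0,48.6],[0,0,48.6],[0,0,48.6],[0,0,48.6],[0,0,48.6],[0,0,48.6],[0,0,48.6],[0,0,48.6]]'

```text
time: 8.25
tool_pos: [617.8, 335.7, 118.2]
tcp_rot: [-179.9, -0.0, 124.7]
ft_force: [0.7, -0.4, 0.1]
finger_gap: 60.4
grip_force: 0.0
```

Request:
servo_tool --fingers '[0.06,0.06,0.06,0.06,0.06]' --linear '[[0,0,0],[0,0,0],[0,0,0.03],[0,0,0.055],[0,0,0.055]]' --rotation '[[0,0,0],[0,0,0],[0,0,0],[0,0,0],[0,0,0]]'

```text
time: 8.75
tool_pos: [616.2, 331.7, 60.1]
tcp_rot: [-179.5, -0.1, 124.4]
ft_force: [-0.2, -0.6, -1.0]
finger_gap: 60.1
grip_force: 0.0
```

```bash
python3 look.py g4 619 334 40
```

```text
8.75 [616.2 331.7  60.1] [-1.795e+02 -1.000e-01  1.244e+02] [-0.2 -0.6 -1. ]
top origin 149 146
scene origin 322 262
```

View pics/g4.png

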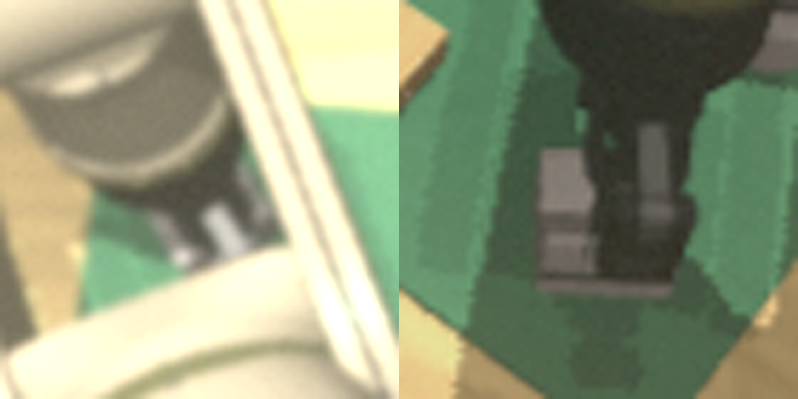

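```bash
python3 - <<'E'
from h import *
p=pickle.load(open("scene_g4.pkl","rb"));t=pickle.load(open("top_g4.pkl","rb"))
c=np.array([616.2,331.7]);ty=np.array([np.sin(np.radians(124.4)),-np.cos(np.radians(124.4))]);tx=np.array([np.cos(np.radians(124.4)),np.sin(np.radians(124.4))])
for nm,X in dict(tcp=[*c,60],L=[*(c+30*ty-11*tx),43],R=[*(c+30*ty+11*tx),43],L2=[*(c+30*ty-11*tx),75],R2=[*(c+30*ty+11*tx),75],vee=[619,334,41],veA=[620,365,41],veB=[648,324,41]).items():
    q=proj(p,X)[0];print(nm,((q-[322,262]+.5)*5.7+[399,0]).round(0))
E
```

```text
tcp [611. 168.]
L [579. 264.]
R [640. 267.]
L2 [589. 222.]
R2 [652. 225.]
vee [606. 202.]
veA [678. 251.]
veB [541. 244.]
```

The vee sits where expected in the scene view (corners 541–678). The near finger covers its right part, and its exact centring will show at the tray. Lower and grip.

Request:
servo_tool --fingers '[0.06,0.06,0.06,0.06,0.06,0.03,0.03,0.03,0.03,0.03]' --linear '[[0,0,0],[0,0,0.015],[0,0,0.03],[0,0,0.035],[0,0,0.035],[0,0,0.035],[0,0,0.035],[0,0,0.035],[0,0,0.035],[0,0,0.035]]' --rotation '[[0,0,0],[0,0,0],[0,0,0],[0,0,0],[0,0,0],[0,0,0],[0,0,0],[0,0,0],[0,0,0],[0,0,0]]' --force 60

```text
time: 9.85
tool_pos: [619.1, 335.0, 30.4]
tcp_rot: [180.0, 0.0, 124.5]
ft_force: [0.6, -0.0, 0.3]
finger_gap: 39.1
grip_force: 62.1
```

Request:
servo_tool --fingers '[0.03,0.03,0.03,0.03,0.03,0.03]' --linear '[[0,0,0],[0,0,-0.01],[0,0,-0.05],[0,0,-0.1],[0,0,-0.1],[0,0,-0.1]]' --rotation '[[0,0,0],[0,0,0],[0,0,0],[0,0,0],[0,0,0],[0,0,0]]'

```text
time: 10.45
tool_pos: [620.2, 335.4, 132.9]
tcp_rot: [179.7, 0.0, 124.5]
ft_force: [-0.2, -0.9, -4.5]
finger_gap: 38.7
grip_force: 62.2
```

Request:
servo_tool --fingers '[0.03,0.03,0.03,0.03,0.03,0.03,0.03,0.03]' --linear '[[-0.015,-0.016,0],[-0.045,-0.048,0],[-0.075,-0.081,0],[-0.105,-0.114,0],[-0.135,-0.146,0],[-0.165,-0.178,0],[-0.19,-0.205,0],[-0.202,-0.2186,0]]' --rotation '[[0,0,0],[0,0,0],[0,0,0],[0,0,0],[0,0,0],[0,0,0],[0,0,0],[0,0,0]]'

```text
time: 11.25
tool_pos: [550.5, 41.6, 127.4]
tcp_rot: [-179.7, -0.1, 124.4]
ft_force: [0.4, 0.9, -3.9]
finger_gap: 39.1
grip_force: 62.4
```

Request:
servo_tool --fingers '[0.03,0.03,0.03,0.03,0.03,0.03,0.03,0.03,0.03,0.03]' --linear '[[-0.015,-0.016,0],[-0.045,-0.048,0],[-0.075,-0.081,0],[-0.105,-0.114,0],[-0.135,-0.146,0],[-0.165,-0.178,0],[-0.19,-0.205,0],[-0.2019,-0.2186,0],[-0.2019,-0.2186,0],[-0.2019,-0.2186,0]]' --rotation '[[0,0,-5],[0,0,-11],[0,0,-17],[0,0,-24],[0,0,-31],[0,0,-38],[0,0,-44],[0,0,-48.6],[0,0,-48.6],[0,0,-48.6]]'

```text
time: 12.25
tool_pos: [486.2, -245.0, 128.1]
tcp_rot: [179.9, -0.2, 173.0]
ft_force: [-0.4, -0.2, -4.6]
finger_gap: 39.1
grip_force: 62.3
```

Request:
servo_tool --fingers '[0.03,0.03,0.03,0.03,0.03,0.03]' --linear '[[0,0,0],[0,0,0.03],[0,0,0.06],[0,0,0.08],[0,0,0.08],[0,0,0.08]]' --rotation '[[0,0,0],[0,0,0],[0,0,0],[0,0,0],[0,0,0],[0,0,0]]'

```text
time: 12.85
tool_pos: [487.5, -244.7, 50.0]
tcp_rot: [180.0, -0.1, 173.2]
ft_force: [-0.6, -0.0, -2.6]
finger_gap: 39.0
grip_force: 62.2
```

```bash
python3 look.py g5 487 -246 25
```

```text
12.85 [ 487.5 -244.7   50. ] [ 1.800e+02 -1.000e-01  1.732e+02] [-0.6 -0.  -2.6]
top origin 369 204
scene origin 174 122
```

View pics/g5.png

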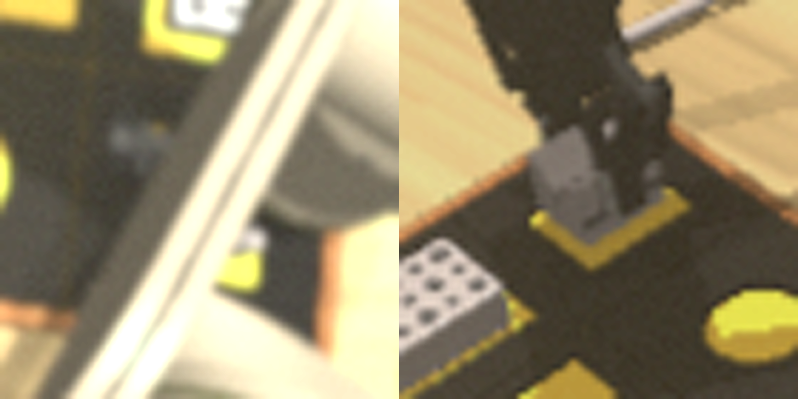

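The block is seated in its cut-out. The vee hovers over its own cut-out, with yellow visible on the two near sides, so it's roughly centred. Lower it.

Request:
servo_tool --fingers '[0.03,0.03,0.03,0.03,0.03,0.03]' --linear '[[0,0,0.003],[0,0,0.007],[0,0,0.009],[0,0,0.01],[0,0,0.0105],[0,0,0.0105]]' --rotation '[[0,0,0],[0,0,0],[0,0,0],[0,0,0],[0,0,0],[0,0,0]]'

```text
time: 13.55
tool_pos: [487.4, -245.7, 40.3]
tcp_rot: [180.0, -0.0, 173.1]
ft_force: [-4.5, 3.3, 6.1]
finger_gap: 39.0
grip_force: 63.7
```

Request:
servo_tool --fingers '[0.055,0.055,0.055,0.055,0.055,0.055,0.055,0.055]' --linear '[[0,0,0],[0,0,0],[0,0,0],[0,0,-0.015],[0,0,-0.06],[0,0,-0.0805],[0,0,-0.0805],[0,0,-0.0805]]' --rotation '[[0,0,0],[0,0,0],[0,0,0],[0,0,0],[0,0,0],[0,0,0],[0,0,0],[0,0,0]]'

```text
time: 14.35
tool_pos: [488.1, -246.1, 121.4]
tcp_rot: [-179.9, 0.1, 173.1]
ft_force: [-0.3, -0.3, -0.1]
finger_gap: 54.8
grip_force: 0.0
```

```bash
python3 look.py g6 487 -246 25; python3 go.py 487.5,-246.5,120,173.1 621.3,74.4,120,113.1 621.3,74.4,120,58.5 ; python3 go.py 621.3,74.4,130,58.5 637,-173,130,-6.9
```

```text
14.35 [ 488.1 -246.1  121.4] [-1.799e+02  1.000e-01  1.731e+02] [-0.3 -0.3 -0.1]
top origin 369 204
scene origin 174 122
linear [-0.0943, 0.3347, -0.0] rotz 60.0 rows>= 7.0
linear [0.0, 0.0, -0.0] rotz 54.6 rows>= 6.4
linear [-0.2027, 0.1427, -0.0] rotz 65.4 rows>= 7.6
```

View pics/g6.png

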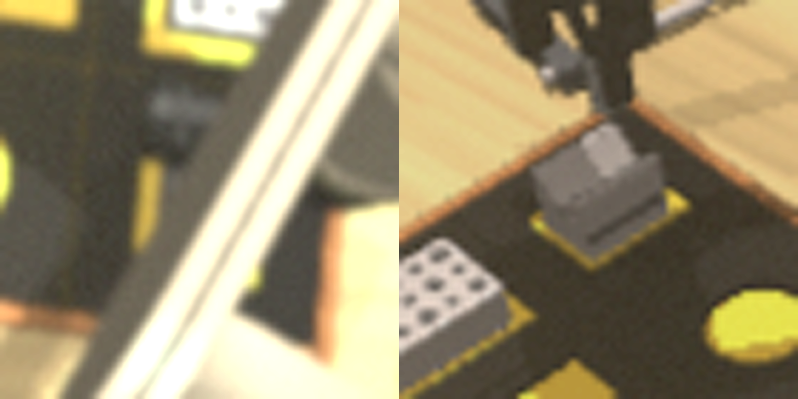

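The vee stands groove up inside its cut-out. Next is the square.

Request:
servo_tool --fingers '[0.04,0.04,0.04,0.04,0.04,0.04,0.04,0.04,0.04,0.04]' --linear '[[-0.0943,0.3347,0],[-0.0943,0.3347,0],[-0.0943,0.3347,0],[-0.0943,0.3347,0],[-0.0943,0.3347,0],[-0.0943,0.3347,0],[-0.0943,0.3347,0],[-0.0943,0.3347,0],[-0.0943,0.3347,0],[-0.0943,0.3347,0]]' --rotation '[[0,0,60],[0,0,60],[0,0,60],[0,0,60],[0,0,60],[0,0,60],[0,0,60],[0,0,60],[0,0,60],[0,0,60]]'

```text
time: 15.45
tool_pos: [620.2, 75.5, 118.3]
tcp_rot: [-179.8, -0.0, 113.3]
ft_force: [-0.2, -0.5, -0.1]
finger_gap: 39.9
grip_force: 0.0
```

Request:
servo_tool --fingers '[0.04,0.04,0.04,0.04,0.04,0.04,0.04,0.04,0.04,0.04]' --linear '[[0,0,0],[0,0,0],[0,0,0],[0,0,0.03],[0,0,0.06],[0,0,0.07],[0,0,0.07],[0,0,0.07],[0,0,0.07],[0,0,0.07]]' --rotation '[[0,0,54.6],[0,0,54.6],[0,0,54.6],[0,0,54.6],[0,0,54.6],[0,0,54.6],[0,0,54.6],[0,0,54.6],[0,0,54.6],[0,0,54.6]]'

```text
time: 16.45
tool_pos: [621.4, 74.6, 50.5]
tcp_rot: [180.0, -0.0, 58.6]
ft_force: [-0.3, 0.4, -0.1]
finger_gap: 40.0
grip_force: 0.0
```

```bash
python3 look.py g7 610 85 25; python3 go.py 621.3,74.4,130,58.5 605.5,-173.3,130,-6.9
```

```text
16.45 [621.4  74.6  50.5] [180.   -0.   58.6] [-0.3  0.4 -0.1]
top origin 244 154
scene origin 235 205
linear [-0.2195, 0.116, -0.0] rotz 65.4 rows>= 7.6
```

View pics/g7.png

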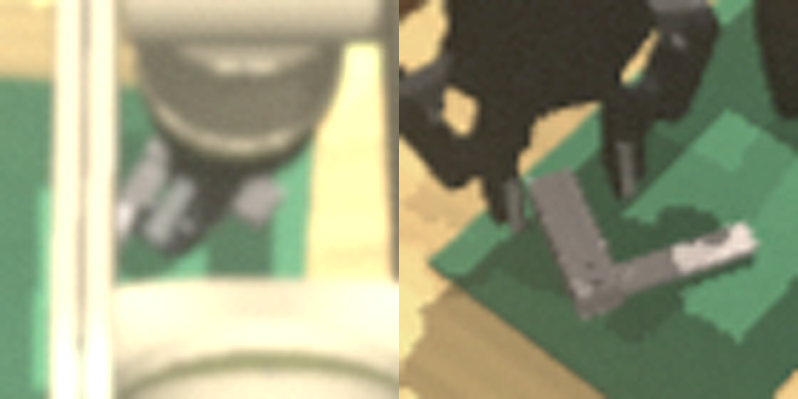

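The scene view shows both fingertips hovering either side of the stock, at (510,228) and (627,198). I'll check the tip height from their projection.

```bash
python3 - <<'E'
from h import *
p=pickle.load(open("scene_g7.pkl","rb"))
c=np.array([621.4,74.6]);a=np.radians(58.6);ty=np.array([np.sin(a),-np.cos(a)])
f=lambda X:((proj(p,X)[0]-[235,205]+.5)*5.7+[399,0]).round(0)
for z in(24,28,32,36,40,50): print(z,f([*(c+21*ty),z]),f([*(c-21*ty),z]),f([*c,z]))
print("stock ends",f([610,53,21]),f([621.3,74.4,21]))
E
```

```text
24 [519. 229.] [614. 199.] [567. 214.]
28 [519. 223.] [613. 193.] [566. 208.]
32 [518. 218.] [613. 188.] [565. 203.]
36 [517. 212.] [612. 182.] [565. 197.]
40 [516. 206.] [612. 176.] [564. 191.]
50 [514. 192.] [611. 162.] [563. 177.]
stock ends [546. 176.] [567. 218.]
```

Request:
servo_tool --fingers '[0.04,0.04,0.04,0.01,0.01,0.01,0.01,0.01,0.01]' --linear '[[0,0,0.01],[0,0,0.017],[0,0,0.017],[0,0,0.017],[0,0,0.017],[0,0,0.017],[0,0,0.017],[0,0,0.017],[0,0,0.017]]' --rotation '[[0,0,0],[0,0,0],[0,0,0],[0,0,0],[0,0,0],[0,0,0],[0,0,0],[0,0,0],[0,0,0]]' --force 50

```text
time: 17.45
tool_pos: [621.2, 75.3, 33.0]
tcp_rot: [-180.0, 0.0, 58.5]
ft_force: [0.2, -0.2, -2.3]
finger_gap: 18.3
grip_force: 49.2
```

Request:
servo_tool --fingers '[0.01,0.01,0.01,0.01]' --linear '[[0,0,-0.005],[0,0,-0.02],[0,0,-0.03],[0,0,-0.03]]' --rotation '[[0,0,0],[0,0,0],[0,0,0],[0,0,0]]'

```text
time: 17.85
tool_pos: [623.4, 75.4, 66.5]
tcp_rot: [179.7, -0.2, 58.5]
ft_force: [1.0, -1.1, -1.7]
finger_gap: 18.4
grip_force: 49.3
```

```bash
python3 look.py g8 610 85 45
```

```text
17.85 [623.4  75.4  66.5] [179.7  -0.2  58.5] [ 1.  -1.1 -1.7]
top origin 244 152
scene origin 234 200
```

View pics/g8.png

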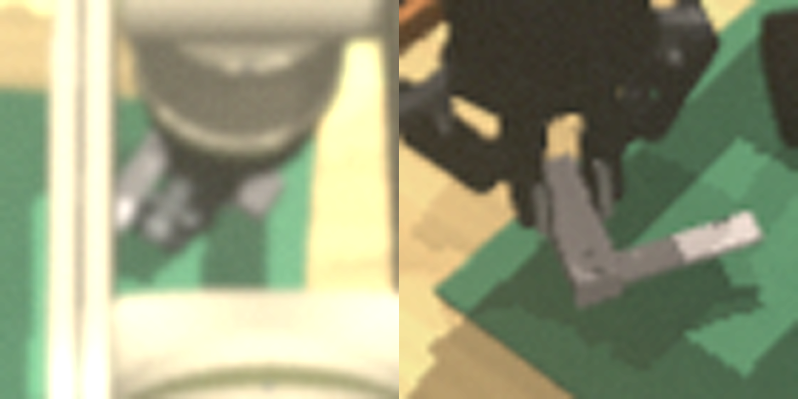

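The square is gripped by the stock and lifted level. Carry it to its L.

Request:
servo_tool --fingers '[0.01,0.01,0.01,0.01,0.01,0.01,0.01,0.01,0.01,0.01]' --linear '[[0,0,-0.02],[-0.02,0.01,-0.045],[-0.05,0.026,-0.057],[-0.08,0.042,-0.057],[-0.11,0.058,-0.057],[-0.145,0.077,-0.057],[-0.175,0.092,-0.057],[-0.2,0.106,-0.057],[-0.2195,0.116,-0.057],[-0.2195,0.116,-0.057]]' --rotation '[[0,0,0],[0,0,6],[0,0,14],[0,0,22],[0,0,30],[0,0,38],[0,0,46],[0,0,54],[0,0,60],[0,0,65.4]]'

```text
time: 18.95
tool_pos: [604.7, -175.7, 119.4]
tcp_rot: [179.9, 0.0, -7.3]
ft_force: [-0.4, 0.1, -2.6]
finger_gap: 18.2
grip_force: 49.3
```

Request:
servo_tool --fingers '[0.01,0.01,0.01,0.01,0.01,0.01,0.01]' --linear '[[0,0,0],[0,0,0.03],[0,0,0.055],[0,0,0.065],[0,0,0.065],[0,0,0.065],[0,0,0.065]]' --rotation '[[0,0,0],[0,0,0],[0,0,0],[0,0,0],[0,0,0],[0,0,0],[0,0,0]]'

```text
time: 19.65
tool_pos: [606.8, -172.7, 56.9]
tcp_rot: [180.0, -0.2, -6.8]
ft_force: [-0.6, -0.2, -2.0]
finger_gap: 18.1
grip_force: 49.3
```

```bash
python3 look.py g9 617 -144 30
```

```text
19.65 [ 606.8 -172.7   56.9] [180.   -0.2  -6.8] [-0.6 -0.2 -2. ]
top origin 331 154
scene origin 166 163
```

View pics/g9.png

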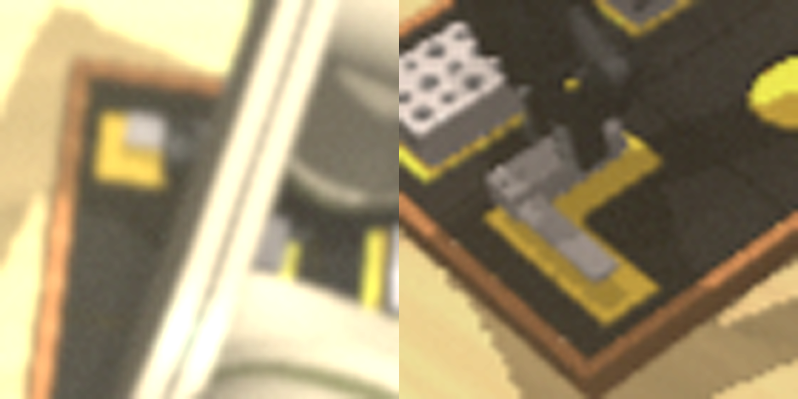

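```bash
python3 - <<'E'
from h import *
p=pickle.load(open("scene_g9.pkl","rb"));t=pickle.load(open("top_g9.pkl","rb"))
a=np.radians(-6.9);R=np.array([[np.cos(a),-np.sin(a)],[np.sin(a),np.cos(a)]]);o=np.array([617,-144.5])
f=lambda X:((proj(p,X)[0]-[166,163]+.5)*5.7+[399,0]).round(0)
g=lambda X:((proj(t,X)[0]-[331,154]+.5)*5.7).round(0)
for n,x,y,z in(("bladeS",32.5,40,37),("bladeT",18.5,40,37),("stockP",32.5,-40,45),("stockP'",32.5,-20,45),("cutS",41.5,49,18),("cutT",9.5,49,18),("cutP",41.5,-49,18)):
    X=[*(o+R@[x,y]),z];print(n,f(X),g(X))
E
```

```text
bladeS [595. 280.] [130. 120.]
bladeT [620. 263.] [127. 149.]
stockP [485. 176.] [304. 142.]
stockP' [511. 199.] [261. 135.]
cutS [599. 330.] [108. 110.]
cutT [656. 290.] [ 99. 175.]
cutP [471. 216.] [313. 141.]
```

The blade end (about 590,278 / 618,262) and stock corner (488,178) lie within a few px of the computed target corners, so it's centred. Lower it.

Request:
servo_tool --fingers '[0.01,0.01,0.01,0.01,0.01,0.01]' --linear '[[0,0,0.004],[0,0,0.008],[0,0,0.0105],[0,0,0.012],[0,0,0.0125],[0,0,0.0125]]' --rotation '[[0,0,0],[0,0,0],[0,0,0],[0,0,0],[0,0,0],[0,0,0]]'

```text
time: 20.35
tool_pos: [605.2, -172.4, 42.9]
tcp_rot: [-180.0, 0.0, -6.9]
ft_force: [-3.8, 1.7, 4.2]
finger_gap: 18.4
grip_force: 50.0
```

Request:
servo_tool --fingers '[0.036,0.036,0.036,0.036,0.036,0.036,0.036,0.036]' --linear '[[0,0,0],[0,0,0],[0,0,0],[0,0,-0.015],[0,0,-0.06],[0,0,-0.0775],[0,0,-0.0775],[0,0,-0.0775]]' --rotation '[[0,0,0],[0,0,0],[0,0,0],[0,0,0],[0,0,0],[0,0,0],[0,0,0],[0,0,0]]'

```text
time: 21.15
tool_pos: [606.1, -172.7, 121.3]
tcp_rot: [180.0, -0.1, -6.9]
ft_force: [-1.1, -0.3, -0.5]
finger_gap: 36.3
grip_force: 0.0
```

```bash
python3 go.py 605.5,-173.3,120,-6.9 551,83,120,-6.9 497,340,120,53.1;python3 go.py 497,340,130,53.1 499.5,105,130,53.1; python3 go.py 499.5,105,130,53.1  501.5,-130.5,130,53.1; python3 look.py g10 617 -144 20
```

```text
linear [-0.0849, -0.2479, -0.0] rotz -0.0 rows>= 5.2
linear [-0.0845, -0.2487, -0.0] rotz -60.0 rows>= 7.0
linear [-0.1864, 0.1431, -0.0] rotz -0.0 rows>= 4.7
linear [-0.1871, 0.143, -0.0] rotz -0.0 rows>= 4.7
21.15 [ 606.1 -172.7  121.3] [ 1.8e+02 -1.0e-01 -6.9e+00] [-1.1 -0.3 -0.5]
top origin 330 155
scene origin 166 166
```

View pics/g10.png

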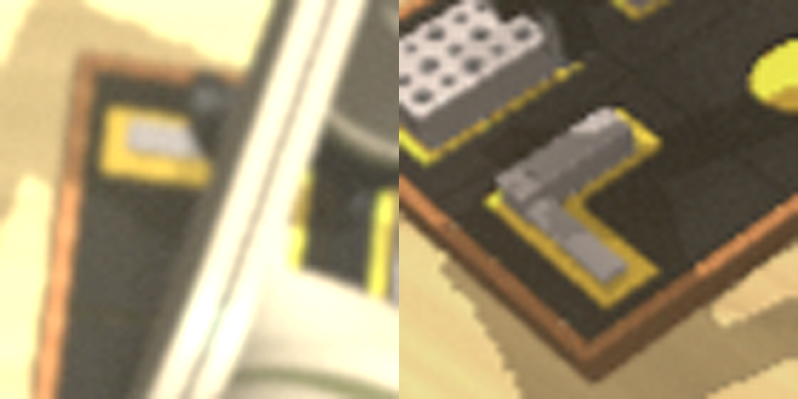

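The square is down in its L with yellow showing on its visible sides. Last is the jack, approached with 55 mm opening.

Request:
servo_tool --fingers '[0.055,0.055,0.055,0.055,0.055,0.055,0.055]' --linear '[[-0.0849,-0.2479,0],[-0.0849,-0.2479,0],[-0.0849,-0.2479,0],[-0.0849,-0.2479,0],[-0.0849,-0.2479,0],[-0.0849,-0.2479,0],[-0.0849,-0.2479,0]]' --rotation '[[0,0,0],[0,0,0],[0,0,0],[0,0,0],[0,0,0],[0,0,0],[0,0,0]]'

```text
time: 21.95
tool_pos: [549.5, 85.7, 118.7]
tcp_rot: [180.0, 0.1, -6.7]
ft_force: [0.3, 0.0, -0.8]
finger_gap: 55.0
grip_force: 0.0
```

Request:
servo_tool --fingers '[0.055,0.055,0.055,0.055,0.055,0.055,0.055,0.055,0.055,0.055]' --linear '[[-0.0845,-0.2487,0],[-0.0845,-0.2487,0],[-0.0845,-0.2487,0],[-0.0845,-0.2487,0],[-0.0845,-0.2487,0],[-0.0845,-0.2487,0],[-0.0845,-0.2487,0],[-0.0845,-0.2487,0],[-0.0845,-0.2487,0],[-0.0845,-0.2487,0]]' --rotation '[[0,0,-60],[0,0,-60],[0,0,-60],[0,0,-60],[0,0,-60],[0,0,-60],[0,0,-60],[0,0,-60],[0,0,-60],[0,0,-60]]'

```text
time: 22.95
tool_pos: [497.4, 339.6, 119.6]
tcp_rot: [-180.0, 0.0, 52.8]
ft_force: [0.5, -0.4, -0.2]
finger_gap: 54.9
grip_force: 0.0
```

```bash
python3 look.py g11 497 340 45
```

```text
22.95 [497.4 339.6 119.6] [-180.     0.    52.8] [ 0.5 -0.4 -0.2]
top origin 143 192
scene origin 353 223
```

View pics/g11.png

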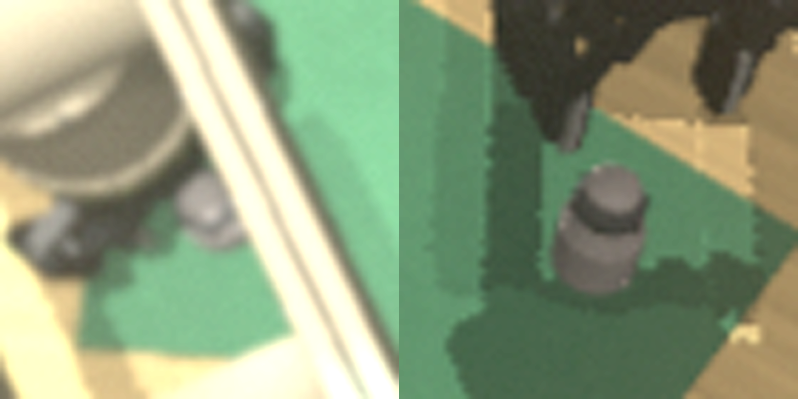

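```bash
python3 - <<'E'
from h import *
p=pickle.load(open("scene_g11.pkl","rb"));t=pickle.load(open("top_g11.pkl","rb"));t0=pickle.load(open("top0.pkl","rb"))
f=lambda X:((proj(p,X)[0]-[353,223]+.5)*5.7+[399,0]).round(0)
a=np.radians(52.8);ty=np.array([np.sin(a),-np.cos(a)]);c=np.array([497.4,339.6])
for z in(95,100,105): print(z,f([*c,z]),f([*(c+28*ty),z]),f([*(c-28*ty),z]))
for z in(3,29,59): print("jack",z,f([497,340,z]))
print(onz(p,np.array([[(612-399)/5.7+353-.5,180/5.7+223-.5],[(597-399)/5.7+353-.5,(272)/5.7+223-.5]]),59).round(1), onz(p,np.array([[(597-399)/5.7+353-.5,(272)/5.7+223-.5]]),3).round(1))
E
```

```text
95 [628. 133.] [559. 150.] [696. 117.]
100 [630. 126.] [561. 142.] [699. 109.]
105 [633. 118.] [563. 134.] [702. 101.]
jack 3 [589. 263.]
jack 29 [600. 228.]
jack 59 [613. 186.]
[[494.6 338.3  59. ]
 [535.1 354.1  59. ]] [[499.  344.8   3. ]]
```

Cap and base are where expected. I'll open to 70 mm for margin and descend.

Request:
servo_tool --fingers '[0.07,0.07,0.07,0.07,0.07,0.07]' --linear '[[0,0,0],[0,0,0.02],[0,0,0.04],[0,0,0.055],[0,0,0.06],[0,0,0.06]]' --rotation '[[0,0,0],[0,0,0],[0,0,0],[0,0,0],[0,0,0],[0,0,0]]'

```text
time: 23.65
tool_pos: [496.2, 340.5, 59.1]
tcp_rot: [-180.0, 0.1, 53.1]
ft_force: [0.2, -0.7, -0.7]
finger_gap: 69.9
grip_force: 0.0
```

```bash
python3 look.py g12 497 340 35
```

```text
23.65 [496.2 340.5  59.1] [-1.80e+02  1.00e-01  5.31e+01] [ 0.2 -0.7 -0.7]
top origin 144 192
scene origin 353 226
```

View pics/g12.png

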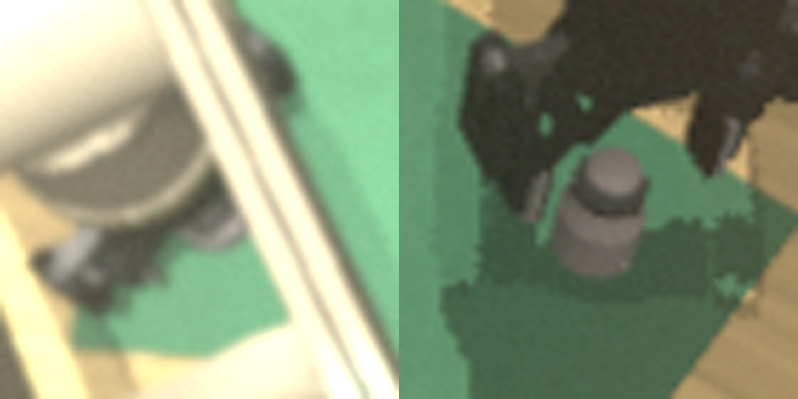

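The fingers straddle the jack with clearance on both sides. Lower and grip.

Request:
servo_tool --fingers '[0.07,0.07,0.07,0.07,0.02,0.02,0.02,0.02,0.02,0.02]' --linear '[[0,0,0.01],[0,0,0.02],[0,0,0.029],[0,0,0.029],[0,0,0.029],[0,0,0.029],[0,0,0.029],[0,0,0.029],[0,0,0.029],[0,0,0.029]]' --rotation '[[0,0,0],[0,0,0],[0,0,0],[0,0,0],[0,0,0],[0,0,0],[0,0,0],[0,0,0],[0,0,0],[0,0,0]]' --force 50

```text
time: 24.75
tool_pos: [497.3, 341.2, 31.8]
tcp_rot: [180.0, -0.1, 53.1]
ft_force: [-0.9, 0.7, 5.8]
finger_gap: 33.0
grip_force: 50.3
```

Request:
servo_tool --fingers '[0.02,0.02,0.02,0.02,0.02,0.02]' --linear '[[0,0,0],[0,0,-0.01],[0,0,-0.05],[0,0,-0.099],[0,0,-0.099],[0,0,-0.099]]' --rotation '[[0,0,0],[0,0,0],[0,0,0],[0,0,0],[0,0,0],[0,0,0]]'

```text
time: 25.35
tool_pos: [497.8, 341.3, 132.1]
tcp_rot: [179.9, -0.2, 53.1]
ft_force: [0.2, -0.1, -3.8]
finger_gap: 33.5
grip_force: 50.7
```

Request:
servo_tool --fingers '[0.02,0.02,0.02,0.02,0.02,0.02,0.02]' --linear '[[-0.015,0.0115,0],[-0.045,0.0345,0],[-0.08,0.0614,0],[-0.115,0.0883,0],[-0.15,0.1152,0],[-0.175,0.1343,0],[-0.1864,0.1431,0]]' --rotation '[[0,0,0],[0,0,0],[0,0,0],[0,0,0],[0,0,0],[0,0,0],[0,0,0]]'

```text
time: 26.05
tool_pos: [497.6, 103.0, 127.8]
tcp_rot: [-179.8, 0.2, 53.0]
ft_force: [0.1, 0.9, -2.8]
finger_gap: 32.8
grip_force: 50.5
```

Request:
servo_tool --fingers '[0.02,0.02,0.02,0.02,0.02,0.02,0.02,0.02]' --linear '[[-0.02,0.0153,0],[-0.055,0.042,0],[-0.09,0.0688,0],[-0.125,0.0955,0],[-0.155,0.1185,0],[-0.178,0.136,0],[-0.1871,0.143,0],[-0.1871,0.143,0]]' --rotation '[[0,0,0],[0,0,0],[0,0,0],[0,0,0],[0,0,0],[0,0,0],[0,0,0],[0,0,0]]'

```text
time: 26.85
tool_pos: [500.8, -130.1, 128.8]
tcp_rot: [-179.9, 0.0, 53.0]
ft_force: [-0.5, 1.0, -3.0]
finger_gap: 32.9
grip_force: 50.5
```

Request:
servo_tool --fingers '[0.02,0.02,0.02,0.02,0.02,0.02,0.02]' --linear '[[0,0,0],[0,0,0.03],[0,0,0.06],[0,0,0.077],[0,0,0.077],[0,0,0.077],[0,0,0.077]]' --rotation '[[0,0,0],[0,0,0],[0,0,0],[0,0,0],[0,0,0],[0,0,0],[0,0,0]]'

```text
time: 27.55
tool_pos: [502.7, -129.3, 54.6]
tcp_rot: [179.9, -0.0, 53.2]
ft_force: [0.5, 0.8, -2.5]
finger_gap: 33.2
grip_force: 50.4
```

```bash
python3 look.py g13 501.5 -130.5 35 && python3 - <<'E'
from h import *
# no picture: place of the yellow left uncovered in the jack's cut-out and the jack's lower edge, scene view
p=pickle.load(open("scene_g13.pkl","rb"));h,y,g=masks(p)
q=proj(p,[[501.5,-130.5,13],[501.5,-130.5,22],[501.5,-130.5,78]]);print(q.round(1))
X=np.array([[501.5+27*np.cos(t),-130.5+27*np.sin(t),18] for t in np.linspace(0,6.28,60)])
e=proj(p,X);print("cut-out bbox expected",e.min(0).round(1),e.max(0).round(1))
H,S,V=cv2.split(h)
m=((H>20)&(H<38)&(S>120)&(V>50)).astype(np.uint8)
u0,v0=e.min(0).astype(int)-4;u1,v1=e.max(0).astype(int)+5
for s in m[v0:v1,u0:u1]: print("".join("#" if k else "." for k in s))
print(u0,v0)
E
```

```text
27.55 [ 502.7 -129.3   54.6] [179.9  -0.   53.2] [ 0.5  0.8 -2.5]
top origin 326 196
scene origin 199 139
[[235.7 180.1]
 [235.3 177.8]
 [232.8 162.9]]
cut-out bbox expected [225.7 172. ] [245.2 185.8]
.............................
.............................
.............................
.............................
.............................
.............................
.............................
.......................#.....
.....................####....
.....................#####...
.....................#####...
.......##...........######...
......###..........#######...
......####........#######....
.......##################....
.......#################.....
........##############.......
..........###########........
............######...........
.............................
.............................
.............................
.............................
221 167
```

View pics/g13.png

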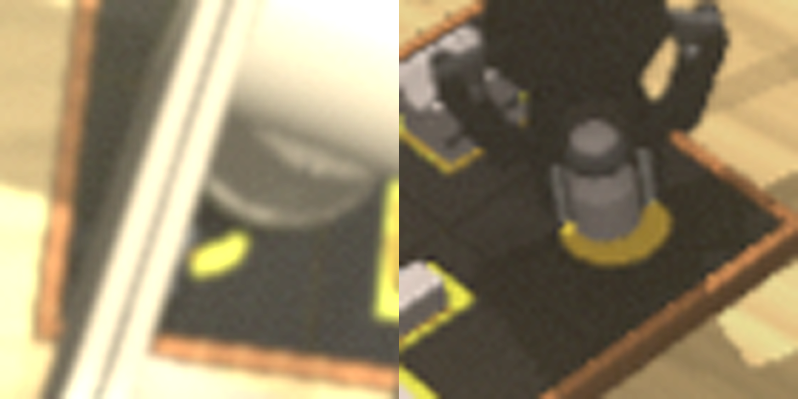

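The jack hovers over its round cut-out, about 3 mm left of centre in the scene view (cut-out 560–670, jack body centred at about 606). I'll correct by 3 mm and lower.

Request:
servo_tool --fingers '[0.02,0.02,0.02,0.02,0.02,0.02,0.02]' --linear '[[0.001,-0.003,0],[0.001,-0.003,0.004],[0.001,-0.003,0.008],[0.001,-0.003,0.0105],[0.001,-0.003,0.012],[0.001,-0.003,0.0125],[0.001,-0.003,0.0125]]' --rotation '[[0,0,0],[0,0,0],[0,0,0],[0,0,0],[0,0,0],[0,0,0],[0,0,0]]'

```text
time: 28.35
tool_pos: [499.4, -127.0, 41.6]
tcp_rot: [-179.9, 0.0, 53.1]
ft_force: [-9.6, 3.1, 16.6]
finger_gap: 33.2
grip_force: 52.6
```

Request:
servo_tool --fingers '[0.055,0.055,0.055,0.055,0.055,0.055,0.055,0.055,0.055]' --linear '[[0,0,-0.001],[0,0,-0.001],[0,0,-0.001],[0,0,-0.001],[0,0,-0.015],[0,0,-0.06],[0,0,-0.11],[0,0,-0.15],[0,0,-0.15]]' --rotation '[[0,0,0],[0,0,0],[0,0,0],[0,0,0],[0,0,0],[0,0,0],[0,0,0],[0,0,0],[0,0,0]]'

```text
time: 29.25
tool_pos: [503.7, -128.4, 199.3]
tcp_rot: [179.3, -0.2, 53.1]
ft_force: [0.7, -1.0, 1.0]
finger_gap: 55.1
grip_force: 0.0
```

Request:
servo_tool --fingers '[0.055,0.055,0.055,0.055,0.055,0.055,0.055,0.055,0.055,0.055]' --linear '[[-0.28,0.2,0],[-0.28,0.2,0],[-0.28,0.2,0],[-0.28,0.2,0],[-0.28,0.2,0],[-0.28,0.2,0],[-0.28,0.2,0],[-0.28,0.2,0],[-0.28,0.2,0],[-0.28,0.2,0]]' --rotation '[[0,0,0],[0,0,0],[0,0,0],[0,0,0],[0,0,0],[0,0,0],[0,0,0],[0,0,0],[0,0,0],[0,0,0]]'

```text
time: 30.25
tool_pos: [491.8, -470.2, 190.7]
tcp_rot: [-180.0, -0.0, 53.1]
ft_force: [0.2, 0.2, -0.6]
finger_gap: 54.9
grip_force: 0.0
```

```bash
python3 - <<'E'
from h import *
from bench import r
t=r.snapshot("top");p=r.snapshot("scene")
# bystanders: difference against start, in the scene view
p0=pickle.load(open("scene0.pkl","rb"))
for n,b in(("tape",(297,200,23,28)),("offcut",(300,258,32,31))):
    x,y,w,h=b;k=p["frame"][y-4:y+h+4,x-4:x+w+4].astype(int);k0=p0["frame"][y-4:y+h+4,x-4:x+w+4].astype(int)
    print(n,np.abs(k-k0).mean().round(1))
a=cv2.resize(t["frame"][160:272,325:440,::-1],(400,390),interpolation=cv2.INTER_CUBIC)
b=cv2.resize(p["frame"][130:235,140:275,::-1],(400,390)[:2],interpolation=cv2.INTER_CUBIC)
cv2.imwrite("pics/end.png",cv2.convertScaleAbs(np.hstack([a,b]),alpha=1.5))
E
```

```text
tape 1.2
offcut 1.4
```

View pics/end.png

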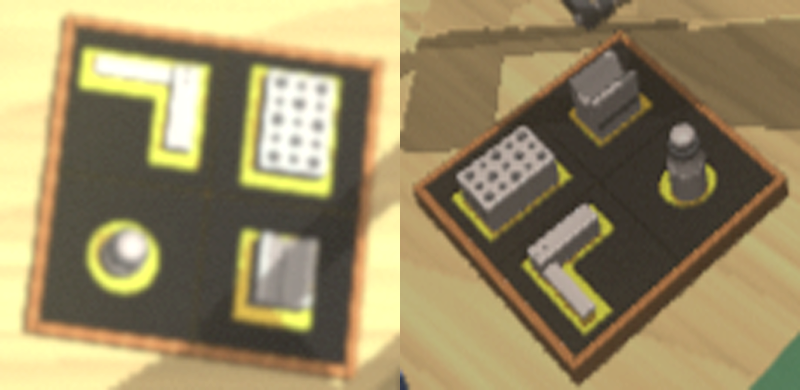

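All four tools stand in their own cut-outs, and the tape and offcut are unmoved. The vee looks off to the upper right, so I'll check whether that is parallax.

```bash
python3 - <<'E'
from h import *
t=pickle.load(open("top0.pkl","rb"));s=pickle.load(open("scene0.pkl","rb"))
F=lambda u,v:[(u+.5)*115/400-.5+325,(v+.5)*112/390-.5+160]
G=lambda u,v:[(u-400+.5)*135/400-.5+140,(v+.5)*105/390-.5+130]
a=np.radians(-6.9);R=np.array([[np.cos(a),-np.sin(a)],[np.sin(a),np.cos(a)]])
# tops: vee corners, block corners, jack cap, square blade end/stock ends
for n,o,z,px in(("vee",(487.5,-246.5),51,[(261,232),(319,237),(313,311),(255,304)]),("block",(603.5,-260),38,[(268,69),(334,76),(324,178),(258,170)]),("jack",(501.5,-130.5),69,[(131,243)]),("square diag (Q z31)",(617,-144.5),31,[(190,153),(166,153)])):
    X=onz(t,[F(*q) for q in px],z)[:,:2];print(n,"in inlay frame",((X.mean(0)-o)@R).round(1))
# seat height from the two views
for n,p,q in(("vee near-left top corner",(255,232),(577,85)),("block corner",(334,76),(525,126)),("jack cap",(131,243),(683,135))):
    print(n,tri(t,[F(*p)],s,[G(*q)]).round(1))
E
```

```text
vee in inlay frame [0.4 0.7]
block in inlay frame [-0.2  2. ]
jack in inlay frame [0.1 3.4]
square diag (Q z31) in inlay frame [-35.  -29.1]
vee near-left top corner [[ 519.1 -225.2   74.6   20.9]]
block corner [[ 606.5 -248.5   97.4   54.5]]
jack cap [[ 501.  -125.8   69.5    3.1]]
```

All are within about 3.5 mm of centre. The jack's cap triangulates to z 69.5 against 69 expected. The two odd triangulations are mismatched corner picks, not displaced tools. Handing in.

```bash
python3 -c "
from bench import r
print(r.hand_in())"
```

```text
the job is handed in; nothing more can be done
None
```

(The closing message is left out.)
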